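# Put the needle tool away under the craft box's sliding cover

### The job

Put the yellow needle tool away: push the cover of the craft box all the way off its yellow-lined compartment, lay the tool flat on that compartment's floor (lower it in, do not drop it), and then push the cover fully home over it. Leave the red tool and everything else where they are.

Things in the scene. Friction and masses are not known exactly. Their poses are not given: they have to be found in the camera images.
- craft_box: Grey fixed box, 214 (x) x 140 (y) x 63 mm high, turned any way on the table. Origin: centre of underside, z up. Two open compartments, each 96 (x) x 126 mm (y), 8 mm divider between; floors 8 mm, rims 50 mm above the table. At +x: yellow floor and end wall; at -x: blue. Walls 7 mm. Rails along both long sides rise to 63 mm, 116 mm apart.
- yellow_floor (a point): Centre of the yellow compartment's floor, at (52, 0, 8) mm in the box frame; axes as the box. The tool fits with its length along y (126 mm of room that way, 96 mm along x). Fingers must go in with it: let go by opening only a little, as a gripper wider than 96 mm over its fingers would jam on end wall and divider.
- cover (a joint): Position (m) of the box's flat cover along the box's +x. 0: end stop, cover wholly over the blue compartment, yellow fully open. 0.107: other end stop, cover fully home over the yellow compartment. It starts in between, mostly over yellow; it stays where it is left and takes about 3 N to slide. No spring, no catch.
- cover_block (a point): Centre of the top of the dark wooden block on the cover: push against its side with closed fingers. Block 76 (box x) x 70 (box y) x 16 mm high, too wide to grasp; its top is 72.5 mm above the table. The brown cover plate under it is 107 x 124 x 6 mm, top 56.5 mm above the table. This point is at x = joint - 53.5 mm, y = 0 in the box frame.
- yellow_tool: Loose needle-felting tool on the table, a bar 105 mm long (its x), 24 mm wide and high: yellow handle 70 mm long at -x, white guard 35 mm long, 20 mm wide at +x. Origin: centre of its underside, under mid-length; about 60 g. Grasp it across its y near the middle or up to 20 mm towards the yellow end.
- yellow_tool_center (a point): Centre of the yellow tool, 12 mm above its origin.
- red_tool: A tool of the same shape and size with a red handle, lying near the yellow one; leave it.
- spool: Wooden spool, 44 mm across, 28 mm high, standing in the blue compartment; it passes under the cover. Leave it.
- glue_bottle: White glue bottle, 50 mm across, 120 mm high, on the table beyond the box. Origin under its centre. Leave it.
- candlestick: Blue candlestick, 80 mm across, 115 mm high, at the far side of the table. Leave it.
- mug: White mug, 80 mm across, 90 mm high, left of the box. Leave it.
- stamp_block: Green block 100 x 130 x 30 mm, far right. Leave it.
- tin: Round copper tin, 88 mm across, 47 mm high, right of the tools. Leave it.
Not all that is in view belongs to the job. There is more than one size of the yellow_tool; the one meant has the size given above.

How it is judged:
By the outcome, as a careful person would: the job done as asked, in the order asked, and still so for the second after the job is handed in, with the robot touching nothing.
It also fails if it takes over 64 s, if anything falls off the work surface, if the arm or the gripper's body presses on something with over 40 N, if the wrist force passes 120 N, or if a joint passes its speed limit or range.

### The arm

A 6-joint arm with a two-finger parallel gripper is mounted at the origin on the work surface. World frame = base frame: x ahead of the robot, y to its left, z up, the work surface at z = 0. Lengths are in mm, angles in rad, forces in N, time in s.
With the tool pointing down it reaches from about 275 to 1000 mm from the base axis. Payload 8.4 kg.
Tool frame: the origin (TCP) lies at the very end of the fingers, on their centre line; the grasp point (between the pads) lies 19 mm behind it (r.tcp_to_grasp is the distance from the TCP to the grasp point, in mm); z points along the fingers, y is the line along which they close (so a half turn about z gives the same grasp; the last joint's range is limited). The gripper opens to 85 mm and grips with 20 to 120 N. Pads are 22 mm wide; open, the fingers measure 114 mm over their backs; the gripper's body (76 mm by 85 mm) begins 54 mm behind the grasp point. The pads swing forward as they close: fully open they stand 13 mm farther back than shut.
Start: joints at [1.168, 0.353, 1.633, -0, 1.155, -0.002], TCP at [243.846, 575.471, 231.281] pointing down, gripper open.
Joint ranges: [-2.63, 2.63], [-0.92, 2.1], [0.06, 2.66], [-1.3, 4.44], [0, 2.69], [-3.02, 3.02]. Speed limits (rad/s): [2.22, 2.22, 2.79, 3.14, 3.14, 3.14].

### API

Orientations are given as [roll, pitch, yaw] about the fixed x, y, z axes, in that order (R = Rz(yaw) Ry(pitch) Rx(roll)).
In Python, from rig import r gives the robot as it stands. The module is installed in compiled form; this text tells all that it offers.
- The arm moves only by the tool play_rows, never from a script. Its argument "rows" is a list of rows, each an object with "dp": the shift along the tool's x, y, z in units of 40 mm (1.0 is 40 mm), a list of three; "turn": the turn, a rotation vector about the tool's x, y, z in units of 6 degrees (1.0 is 6 degrees), a list of three; "fingers": the closure, from 0 (fully open) to 1 (shut). In form: [{"dp": [tx, ty, tz], "turn": [wx, wy, wz], "fingers": fingers}, ...]. A call has 1 to 5 rows; each row shifts and turns the commanded pose from where the row before left it, along the tool's axes as they then stand; what a row does not reach is not made up. A row lasts 1/12 s, in which the tool goes at most 41.7 mm and 7.16 degrees, less where a joint would pass 70% of its speed; a pose out of reach is approached as far as the arm can. A call is refused whole if a number of a shift passes 1 or a number of a turn 1, either way. A call with a gripper value outside its range is refused whole. The fingers move at their own pace and stop on an object; "force" is the grip in N (left out, the last holds). Time passes only in rows, so rows that do not move let the fingers close. It gives the time, the measured TCP pose, the force, the opening and the grip force at its end, in the units of the state.
- r.sense(): the state, without advancing time (a new reading comes with each control period).
- r.grab_frame(name): name is "scene" or "top" or "wrist"; returns a dict with "pixels" (480x640x3 uint8, red, green, blue), "fx", "fy", "cx", "cy" (pixels), "pose" (4x4, takes a point from camera to world coordinates). Camera axes: x right, y down, z forward; pixel columns grow to the right and rows downward; lengths in mm; the calibration is good to about 2 mm. A picture is of the moment at which its call begins. There is no depth.
- r.sign_off(): hands the job in; it is judged then, once.
The state is a dict: "clock": time; "qpos": joint angles; "qvel": joint speeds; "joint_efforts": joint torques, N m; "eef_pos": TCP position; "tcp_rot": TCP orientation; "contact_force": force on the tool from outside, world axes, zero at the start; "wrist_torque": the same for the moment, N m; "opening": opening from 0.0 (shut) to 1.0 (fully open); "grasp_force": force on a finger pad.
Only numpy, scipy, OpenCV 4.12 (cv2) and the standard library are available. Lean on these libraries where they do the work, as an engineer would, in place of code of your own. Each camera call takes 0.05 s, during which the arm holds its last target. There are 200 camera calls.

## Working session

There is one attempt and no reset: what is moved stays moved. The work goes in short steps, Python scripts to look and compute and a tool call to move; the robot and the scene stay as the last step left them, time stands still between calls to the robot, and variables do not carry over. Pictures are saved under pics/ and viewed, at most 10 in all, crops included, and the job is handed in when it is done.

Besides the shell and the picture viewer there is one more tool, called after "Emit:" as name(argument=value, ...) on one line, values as JSON. play_rows: Moves the arm, as the interface text tells. Its arguments: {"type":"object","properties":{"rows":{"type":"array"},"force":{"type":"number"}},"required":["rows"]}

```bash
mkdir -p pics; cat > h.py <<'E'
import numpy as np, cv2
from scipy.spatial.transform import Rotation as R
from rig import r
def grab(n,save=None):
    f=r.grab_frame(n)
    if save: cv2.imwrite('pics/'+save,f['pixels'][:,:,::-1])
    return f
def plane(f,uv,z):
    uv=np.atleast_2d(np.float64(uv)); P=np.array(f['pose'])
    d=np.c_[(uv[:,0]-f['cx'])/f['fx'],(uv[:,1]-f['cy'])/f['fy'],np.ones(len(uv))]@P[:3,:3].T
    o=P[:3,3]; return o+d*((z-o[2])/d[:,2])[:,None]
E
python3 - <<'E'
from h import *
s=r.sense(); print(s['eef_pos'],s['tcp_rot'],s['opening'],s['clock'])
for n in ('top','scene'):
    f=grab(n,n+'1.png'); print(n,f['fx'],f['cx'],f['cy'],np.round(f['pose'],3).tolist())
E
```

```text
[243.64573608 575.02956092 230.55236178] [-3.14020953e+00 -3.38772624e-05  2.74081107e+00] 1.0011832645641665 0.0
top 622.5351477616223 325.46577260527994 241.9432682022658 [[-0.055, -0.978, 0.199, 318.7], [-0.998, 0.055, -0.008, -15.622], [-0.004, -0.2, -0.98, 1549.304], [0.0, 0.0, 0.0, 1.0]]
scene 486.75440312538933 320.8910549865236 238.72451939336935 [[0.598, 0.495, -0.63, 1304.123], [0.801, -0.368, 0.472, -509.549], [0.002, -0.787, -0.617, 766.031], [0.0, 0.0, 0.0, 1.0]]
```

View pics/top1.png

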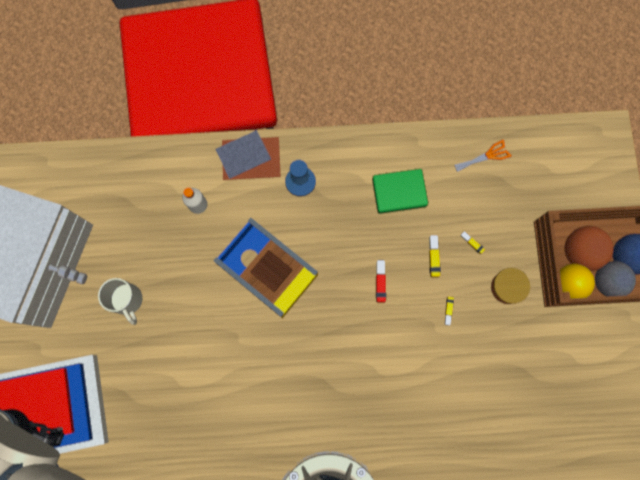

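View pics/scene1.png

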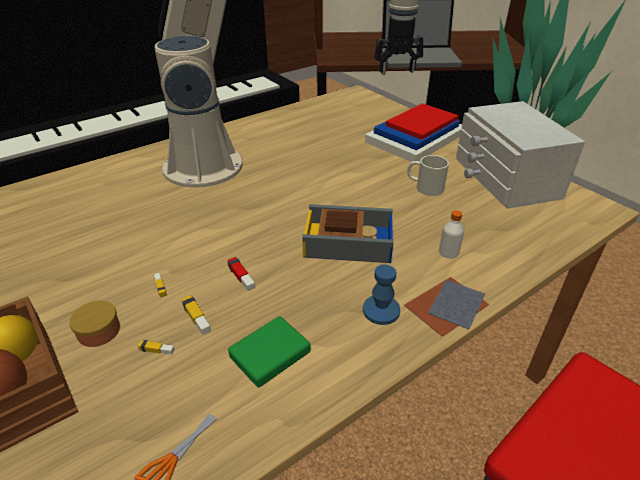

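The top view shows the box at about (267,267), with its yellow compartment at lower right (293,290) and the dark block at (271,270). The full-size yellow tool is at (435,256) and the red one at (381,281); the two small yellow tools at (473,242) and (449,310) are decoys.

```bash
python3 - <<'E'
from h import *
f=grab('top'); im=f['pixels']; hsv=cv2.cvtColor(im,cv2.COLOR_RGB2HSV)
def comp(m,box):
    mm=np.zeros_like(m); x0,y0,x1,y1=box; mm[y0:y1,x0:x1]=m[y0:y1,x0:x1]
    mm=cv2.morphologyEx(mm,cv2.MORPH_OPEN,np.ones((2,2),np.uint8))
    return max(cv2.findContours(mm,cv2.RETR_EXTERNAL,cv2.CHAIN_APPROX_NONE)[0],key=cv2.contourArea)
def rect(c,z):
    p=plane(f,c.reshape(-1,2)+0.0,z)[:,:2].astype(np.float32)
    return cv2.minAreaRect(p), cv2.boxPoints(cv2.minAreaRect(p)).round().tolist()
g=cv2.inRange(hsv,(0,0,40),(179,75,170)); b=cv2.inRange(hsv,(105,120,40),(125,255,255)); y=cv2.inRange(hsv,(24,180,120),(34,255,255))
dk=cv2.inRange(hsv,(0,60,20),(15,255,85))
box=(205,210,330,325)
print('grey',rect(comp(g,box),63)); print('blue',rect(comp(b,box),40)); print('yel',rect(comp(y,box),8)); print('dark',rect(comp(dk,box),72.5))
print(hsv[270,271],hsv[262,285],hsv[292,258],hsv[240,437],hsv[262,435])
tb=(420,225,446,285)
t=cv2.inRange(hsv,(0,0,0),(179,255,255))
for n,m in (('yel',y),('white',cv2.inRange(hsv,(0,0,185),(179,50,255)))):
    print(n,rect(comp(m,tb),24))
rm=cv2.inRange(hsv,(0,200,120),(5,255,255)); print('red',rect(comp(rm,(365,255,395,310)),24))
E
```

```text
grey (((520.7342529296875, 163.00709533691406), (213.1539306640625, 13.754344940185547), 47.475868225097656), [[444.0, 89.0], [454.0, 80.0], [598.0, 237.0], [588.0, 246.0]])
blue (((618.7554931640625, 173.20260620117188), (68.92897033691406, 117.80882263183594), 47.57571792602539), [[552.0, 187.0], [639.0, 108.0], [685.0, 159.0], [599.0, 238.0]])
yel (((512.4208984375, 54.58967590332031), (39.593421936035156, 119.60176849365234), 47.55475616455078), [[455.0, 80.0], [543.0, -0.0], [570.0, 29.0], [482.0, 110.0]])
dark (((555.2784423828125, 102.81102752685547), (74.93547821044922, 63.636592864990234), 49.27993392944336), [[507.0, 95.0], [555.0, 54.0], [604.0, 110.0], [556.0, 152.0]])
[  9 148  79] [ 13 159 117] [  0   0 105] [ 23   5 204] [ 29 229 215]
yel (((570.6771850585938, -298.0565490722656), (22.36061668395996, 40.9518928527832), 84.89854431152344), [[549.0, -307.0], [590.0, -311.0], [592.0, -289.0], [551.0, -285.0]])
white (((613.6431274414062, -300.7031555175781), (14.999720573425293, 31.035602569580078), 84.88025665283203), [[598.0, -307.0], [628.0, -310.0], [630.0, -295.0], [599.0, -292.0]])
red (((515.7035522460938, -159.54537963867188), (17.291454315185547, 39.72120666503906), 85.8703384399414), [[495.0, -167.0], [535.0, -170.0], [536.0, -152.0], [497.0, -149.0]])
```

```bash
cat >> h.py <<'E'
def go(x,y,z,psi,n,f,p0=None):
    "print n rows (tool units) from the present (or given) x,y,z,psi(deg) to the target"
    if p0 is None:
        s=r.sense(); p0=[*s['eef_pos'],np.degrees(s['tcp_rot'][2])]
    p0=np.array(p0,float); d=np.array([x,y,z,psi])-p0; d[3]=(d[3]+180)%360-180
    for k in range(n):
        a=np.radians(p0[3]+d[3]*k/n); c,s_=np.cos(a),np.sin(a); w=d[:3]/n/40
        print('{"dp":[%.2f,%.2f,%.2f],"turn":[0,0,%.2f],"fingers":%g}'%(c*w[0]+s_*w[1],s_*w[0]-c*w[1],-w[2],-d[3]/n/6,f))
E
python3 -c "
from h import *
go(507,54,130,137.5,15,1)"
```

```text
{"dp":[-0.74,-0.63,0.17],"turn":[0,0,0.22],"fingers":1}
{"dp":[-0.76,-0.61,0.17],"turn":[0,0,0.22],"fingers":1}
{"dp":[-0.77,-0.59,0.17],"turn":[0,0,0.22],"fingers":1}
{"dp":[-0.78,-0.58,0.17],"turn":[0,0,0.22],"fingers":1}
{"dp":[-0.80,-0.56,0.17],"turn":[0,0,0.22],"fingers":1}
{"dp":[-0.81,-0.54,0.17],"turn":[0,0,0.22],"fingers":1}
{"dp":[-0.82,-0.52,0.17],"turn":[0,0,0.22],"fingers":1}
{"dp":[-0.83,-0.50,0.17],"turn":[0,0,0.22],"fingers":1}
{"dp":[-0.84,-0.48,0.17],"turn":[0,0,0.22],"fingers":1}
{"dp":[-0.86,-0.46,0.17],"turn":[0,0,0.22],"fingers":1}
{"dp":[-0.87,-0.44,0.17],"turn":[0,0,0.22],"fingers":1}
{"dp":[-0.88,-0.43,0.17],"turn":[0,0,0.22],"fingers":1}
{"dp":[-0.88,-0.41,0.17],"turn":[0,0,0.22],"fingers":1}
{"dp":[-0.89,-0.38,0.17],"turn":[0,0,0.22],"fingers":1}
{"dp":[-0.90,-0.36,0.17],"turn":[0,0,0.22],"fingers":1}
```

Emit:
play_rows(rows=[{"dp": [-0.74,-0.63,0.17],"turn": [0,0,0.22],"fingers": 1},{"dp": [-0.76,-0.61,0.17],"turn": [0,0,0.22],"fingers": 1},{"dp": [-0.77,-0.59,0.17],"turn": [0,0,0.22],"fingers": 1},{"dp": [-0.78,-0.58,0.17],"turn": [0,0,0.22],"fingers": 1},{"dp": [-0.8,-0.56,0.17],"turn": [0,0,0.22],"fingers": 1}])

```text
clock: 0.57
eef_pos: [331.6, 400.0, 196.8]
tcp_rot: [-3.141, 0.0, 2.625]
contact_force: [1.4, 0.4, 1.2]
opening: 0.3
grasp_force: 0.0
```

Emit:
play_rows(rows=[{"dp": [-0.81,-0.54,0.17],"turn": [0,0,0.22],"fingers": 1},{"dp": [-0.82,-0.52,0.17],"turn": [0,0,0.22],"fingers": 1},{"dp": [-0.83,-0.5,0.17],"turn": [0,0,0.22],"fingers": 1},{"dp": [-0.84,-0.48,0.17],"turn": [0,0,0.22],"fingers": 1},{"dp": [-0.86,-0.46,0.17],"turn": [0,0,0.22],"fingers": 1}])

```text
clock: 0.98
eef_pos: [419.3, 226.5, 163.0]
tcp_rot: [3.141, 0.0, 2.51]
contact_force: [0.7, 0.4, 0.5]
opening: 0.003
grasp_force: 0.0
```

Emit:
play_rows(rows=[{"dp": [-0.87,-0.44,0.17],"turn": [0,0,0.22],"fingers": 1},{"dp": [-0.88,-0.43,0.17],"turn": [0,0,0.22],"fingers": 1},{"dp": [-0.88,-0.41,0.17],"turn": [0,0,0.22],"fingers": 1},{"dp": [-0.89,-0.38,0.17],"turn": [0,0,0.22],"fingers": 1},{"dp": [-0.9,-0.36,0.17],"turn": [0,0,0.22],"fingers": 1}])

```text
clock: 1.4
eef_pos: [506.6, 52.5, 128.9]
tcp_rot: [3.142, -0.0, 2.394]
contact_force: [0.6, 0.3, 0.5]
opening: 0.001
grasp_force: 0.0
```

Emit:
play_rows(rows=[{"dp": [0,0,0],"turn": [0,0,0],"fingers": 1},{"dp": [0,0,0],"turn": [0,0,0],"fingers": 1}])

```text
clock: 1.57
eef_pos: [506.5, 52.7, 128.7]
tcp_rot: [-3.141, -0.001, 2.391]
contact_force: [-0.6, -0.8, -0.6]
opening: -0.003
grasp_force: 0.0
```

```bash
python3 -c "
from h import *
s=r.sense(); print(s['eef_pos'],np.degrees(s['tcp_rot']),s['clock'])
f=grab('wrist','w1.png'); print(f['fx'],f['cx'],f['cy'],np.round(f['pose'],3).tolist())"
```

```text
[506.47204886  52.65990894 128.71575617] [-1.79960020e+02 -3.76091910e-02  1.37020122e+02] 1.5667
409.8061287260454 325.1002698485034 229.8489686253655 [[0.682, 0.695, 0.227, 448.451], [0.731, -0.648, -0.213, 106.391], [-0.0, 0.311, -0.95, 272.446], [0.0, 0.0, 0.0, 1.0]]
```

View pics/w1.png

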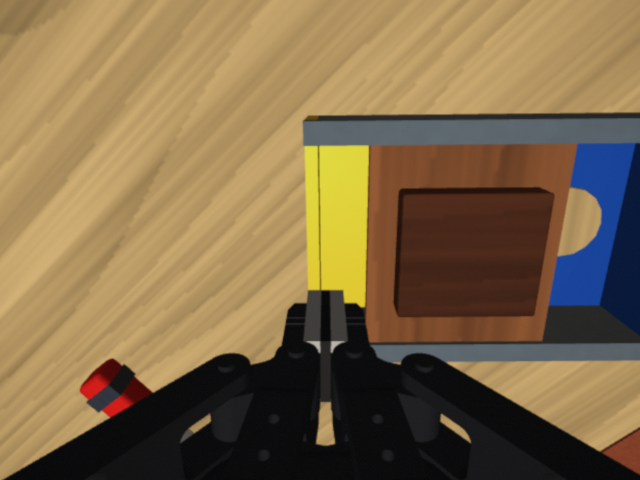

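The wrist view looks straight at the box. The +x end of the rails is at about (304,118) on the left, the block spans columns 397–553 and rows 188–316, and the yellow end wall runs along columns 305–319.

```bash
python3 -c "
from h import *
f=grab('wrist')
a=np.radians(-132.5); C=np.array([568,119.7]); X=np.array([np.cos(a),np.sin(a)]); Y=np.array([-X[1],X[0]])
def q(n,uv,z):
    p=plane(f,[uv],z)[0][:2]; print(n,p.round(1),'box',round((p-C)@X,1),round((p-C)@Y,1))
q('rail+x far outer',(304,118),63);q('rail far inner top',(304,120),63)
q('rail far R',(640,113),63)
q('rail near inner',(640,343),63);q('near outer',(640,360),63)
q('rail near outer bottom edge',(372,362),63)
q('rail near inner',(372,346),63)
q('wall outer top',(305,147),50);q('wall inner top',(319,147),50);q('cover +x edge',(369,147),56.5);q('cover edge2',(366,306),56.5)
for u in [(400,189),(553,194),(535,316),(396,313)]: q('block',u,72.5)
"
```

```text
rail+x far outer [448.4  92.7] box 100.7 -69.9
rail far inner top [449.1  92. ] box 100.8 -69.0
rail far R [559.3 215.5] box -64.7 -71.1
rail near inner [676.6 149.2] box -95.1 60.1
near outer [687.2 143.2] box -97.8 72.0
rail near outer bottom edge [578.6  24.4] box 63.1 72.2
rail near inner [570.2  31.7] box 63.4 61.0
wall outer top [459.6  81.7] box 101.2 -54.2
wall inner top [464.8  87.2] box 93.7 -54.2
cover +x edge [482.  106.9] box 67.6 -54.8
cover edge2 [550.8  44.7] box 66.9 38.0
block [505.5 104.7] box 53.3 -35.9
block [559.5 159. ] box -23.3 -32.8
block [611.3 113.6] box -24.8 36.1
block [557.7  58.6] box 52.0 33.7
```

Emit:
play_rows(rows=[{"dp": [0,0.4,0.8],"turn": [0,0,-0.08],"fingers": 1},{"dp": [-0.03,0.02,0.6],"turn": [0,0,0],"fingers": 1},{"dp": [0,0,0.29],"turn": [0,0,0],"fingers": 1},{"dp": [0,0,0],"turn": [0,0,0],"fingers": 1}])

```text
clock: 2.0
eef_pos: [516.0, 67.0, 59.6]
tcp_rot: [-3.138, -0.003, 2.406]
contact_force: [-1.5, 0.3, -0.0]
opening: -0.001
grasp_force: 0.0
```

Emit:
play_rows(rows=[{"dp": [0,0.25,0],"turn": [0,0,0],"fingers": 1},{"dp": [0,0.25,0],"turn": [0,0,0],"fingers": 1},{"dp": [0,0.25,0],"turn": [0,0,0],"fingers": 1},{"dp": [0,0.25,0],"turn": [0,0,0],"fingers": 1}])

```text
clock: 2.33
eef_pos: [546.3, 96.7, 62.7]
tcp_rot: [3.141, 0.0, 2.404]
contact_force: [-3.7, -1.3, 1.0]
opening: 0.001
grasp_force: 1.7
```

Emit:
play_rows(rows=[{"dp": [0,0.2,0],"turn": [0,0,0],"fingers": 1},{"dp": [0,0.2,0],"turn": [0,0,0],"fingers": 1},{"dp": [0,0.2,0],"turn": [0,0,0],"fingers": 1},{"dp": [0,0.1,0],"turn": [0,0,0],"fingers": 1}])

```text
clock: 2.67
eef_pos: [565.6, 117.3, 62.2]
tcp_rot: [3.14, 0.001, 2.404]
contact_force: [-2.2, -1.8, 4.4]
opening: 0.005
grasp_force: 2.0
```

Emit:
play_rows(rows=[{"dp": [0,0.1,0],"turn": [0,0,0],"fingers": 1},{"dp": [0,0.1,0],"turn": [0,0,0],"fingers": 1},{"dp": [0,0.05,0],"turn": [0,0,0],"fingers": 1},{"dp": [0,0,0],"turn": [0,0,0],"fingers": 1}])

```text
clock: 3.0
eef_pos: [571.5, 123.9, 61.7]
tcp_rot: [3.141, 0.0, 2.404]
contact_force: [-0.7, -0.3, 0.9]
opening: 0.001
grasp_force: 0.3
```

Emit:
play_rows(rows=[{"dp": [0,0.05,0],"turn": [0,0,0],"fingers": 1},{"dp": [0,0.05,0],"turn": [0,0,0],"fingers": 1}])

```text
clock: 3.17
eef_pos: [573.2, 126.1, 61.5]
tcp_rot: [-3.14, -0.0, 2.404]
contact_force: [-5.0, -10.6, 4.3]
opening: -0.001
grasp_force: 6.4
```

```bash
cat >> h.py <<'E'
C=np.array([572.8,123.4]); a=np.radians(-132.5); X=np.array([np.cos(a),np.sin(a)]); Y=np.array([-X[1],X[0]])
def st():
    s=r.sense(); p=np.array(s['eef_pos']); d=p[:2]-C; print('pos',p.round(1),'rot',np.degrees(s['tcp_rot']).round(1),'box',(d@X).round(1),(d@Y).round(1),'F',np.round(s['contact_force'],1),'op',round(s['opening'],3),'g',s['grasp_force'],'t',s['clock'],'q6',np.round(s['qpos'][5],2))
def q(f,n,uv,z):
    p=plane(f,[uv],z)[0][:2]; print(n,p.round(1),'box',round((p-C)@X,1),round((p-C)@Y,1))
E
python3 -c "
from h import *
st()"
```

```text
pos [573.2 126.1  61.5] rot [-179.9   -0.   137.7] box -2.2 -1.5 F [ -5.  -10.6   4.3] op -0.001 g 6.438628770411015 t 3.1667 q6 -0.62
```

Emit:
play_rows(rows=[{"dp": [0,0.04,0],"turn": [0,0,0],"fingers": 1},{"dp": [0,0,0],"turn": [0,0,0],"fingers": 1}])

```text
clock: 3.33
eef_pos: [573.2, 126.1, 61.4]
tcp_rot: [-3.137, -0.001, 2.404]
contact_force: [-5.3, -11.5, 8.7]
opening: -0.004
grasp_force: 7.0
```

Emit:
play_rows(rows=[{"dp": [0,-0.2,0],"turn": [0,0,0],"fingers": 1},{"dp": [0,-0.2,-1],"turn": [0,0,0],"fingers": 1},{"dp": [0,0,-1],"turn": [0,0,0],"fingers": 1}])

```text
clock: 3.58
eef_pos: [560.8, 114.8, 139.8]
tcp_rot: [-3.136, -0.004, 2.403]
contact_force: [0.4, 0.5, 0.2]
opening: 0.001
grasp_force: 0.0
```

```bash
python3 -c "
from h import *
st(); go(545,-270,150,174.9,12,0); grab('wrist','w2.png')"
```

```text
pos [560.8 114.8 139.8] rot [-179.7   -0.2  137.7] box 14.4 -3.1 F [0.4 0.5 0.2] op 0.001 g 0.0 t 3.5833 q6 -0.63
{"dp":[-0.52,-0.61,-0.02],"turn":[0,0,-0.52],"fingers":0}
{"dp":[-0.48,-0.64,-0.02],"turn":[0,0,-0.52],"fingers":0}
{"dp":[-0.45,-0.67,-0.02],"turn":[0,0,-0.52],"fingers":0}
{"dp":[-0.41,-0.69,-0.02],"turn":[0,0,-0.52],"fingers":0}
{"dp":[-0.37,-0.71,-0.02],"turn":[0,0,-0.52],"fingers":0}
{"dp":[-0.33,-0.73,-0.02],"turn":[0,0,-0.52],"fingers":0}
{"dp":[-0.29,-0.75,-0.02],"turn":[0,0,-0.52],"fingers":0}
{"dp":[-0.25,-0.76,-0.02],"turn":[0,0,-0.52],"fingers":0}
{"dp":[-0.21,-0.77,-0.02],"turn":[0,0,-0.52],"fingers":0}
{"dp":[-0.17,-0.78,-0.02],"turn":[0,0,-0.52],"fingers":0}
{"dp":[-0.12,-0.79,-0.02],"turn":[0,0,-0.52],"fingers":0}
{"dp":[-0.08,-0.80,-0.02],"turn":[0,0,-0.52],"fingers":0}
```

View pics/w2.png

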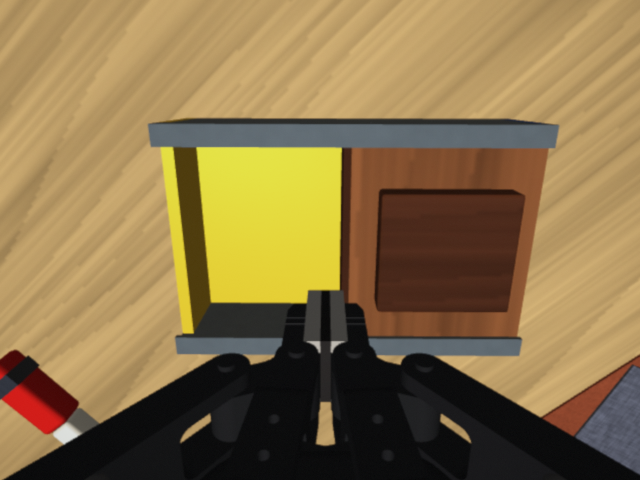

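The yellow compartment is fully open and the cover sits over blue. The rail ends are at (150,124) and (558,124), and the visible floor spans columns 200–342.

```bash
python3 -c "
from h import *
f=grab('wrist')
q(f,'rail+x far',(150,124),63);q(f,'rail-x far',(558,124),63);q(f,'near outer +x',(177,354),63);q(f,'near outer -x',(520,355),63)
q(f,'cover edge top',(352,148),56.5);q(f,'cover edge',(348,310),56.5);q(f,'wall top inner',(174,147),50);q(f,'wall outer',(162,147),50);q(f,'floor corner',(211,303),8)
go(640,-303,150,174.9,12,0)"
```

```text
rail+x far [455.4  89.4] box 104.4 -63.6
rail-x far [605.  253.5] box -117.7 -64.1
near outer +x [562.  -10.5] box 106.0 82.5
near outer -x [715.2 154.9] box -119.5 83.7
cover edge top [539.9 161.7] box -6.0 -50.2
cover edge [616.4  91.3] box -5.8 53.8
wall top inner [470.3  85.2] box 97.4 -49.8
wall outer [465.6  80. ] box 104.4 -49.7
floor corner [562.3   1. ] box 97.3 75.0
{"dp":[-0.70,-0.54,-0.01],"turn":[0,0,-0.52],"fingers":0}
{"dp":[-0.67,-0.58,-0.01],"turn":[0,0,-0.52],"fingers":0}
{"dp":[-0.64,-0.62,-0.01],"turn":[0,0,-0.52],"fingers":0}
{"dp":[-0.60,-0.65,-0.01],"turn":[0,0,-0.52],"fingers":0}
{"dp":[-0.57,-0.68,-0.01],"turn":[0,0,-0.52],"fingers":0}
{"dp":[-0.53,-0.71,-0.01],"turn":[0,0,-0.52],"fingers":0}
{"dp":[-0.49,-0.74,-0.01],"turn":[0,0,-0.52],"fingers":0}
{"dp":[-0.45,-0.77,-0.01],"turn":[0,0,-0.52],"fingers":0}
{"dp":[-0.41,-0.79,-0.01],"turn":[0,0,-0.52],"fingers":0}
{"dp":[-0.36,-0.81,-0.01],"turn":[0,0,-0.52],"fingers":0}
{"dp":[-0.32,-0.83,-0.01],"turn":[0,0,-0.52],"fingers":0}
{"dp":[-0.27,-0.84,-0.01],"turn":[0,0,-0.52],"fingers":0}
```

Emit:
play_rows(rows=[{"dp": [-0.7,-0.54,-0.01],"turn": [0,0,-0.52],"fingers": 0},{"dp": [-0.67,-0.58,-0.01],"turn": [0,0,-0.52],"fingers": 0},{"dp": [-0.64,-0.62,-0.01],"turn": [0,0,-0.52],"fingers": 0},{"dp": [-0.6,-0.65,-0.01],"turn": [0,0,-0.52],"fingers": 0},{"dp": [-0.57,-0.68,-0.01],"turn": [0,0,-0.52],"fingers": 0}])

```text
clock: 4.1
eef_pos: [594.8, -60.0, 143.4]
tcp_rot: [3.141, 0.001, 2.679]
contact_force: [1.1, 0.2, -0.3]
opening: 0.712
grasp_force: 0.0
```

Emit:
play_rows(rows=[{"dp": [-0.53,-0.71,-0.01],"turn": [0,0,-0.52],"fingers": 0},{"dp": [-0.49,-0.74,-0.01],"turn": [0,0,-0.52],"fingers": 0},{"dp": [-0.45,-0.77,-0.01],"turn": [0,0,-0.52],"fingers": 0},{"dp": [-0.41,-0.79,-0.01],"turn": [0,0,-0.52],"fingers": 0},{"dp": [-0.36,-0.81,-0.01],"turn": [0,0,-0.52],"fingers": 0}])

```text
clock: 4.52
eef_pos: [625.5, -235.4, 145.3]
tcp_rot: [3.141, 0.001, 2.951]
contact_force: [1.4, 0.1, 0.4]
opening: 1.001
grasp_force: 0.0
```

Emit:
play_rows(rows=[{"dp": [-0.32,-0.83,-0.01],"turn": [0,0,-0.52],"fingers": 0},{"dp": [-0.27,-0.84,-0.01],"turn": [0,0,-0.52],"fingers": 0},{"dp": [0,0,0],"turn": [0,0,0],"fingers": 0},{"dp": [0,0,0],"turn": [0,0,0],"fingers": 0},{"dp": [0,0,0],"turn": [0,0,0],"fingers": 0}])

```text
clock: 4.93
eef_pos: [637.1, -302.9, 145.7]
tcp_rot: [3.141, -0.001, 3.056]
contact_force: [-0.5, 1.3, 0.3]
opening: 1.003
grasp_force: 0.0
```

```bash
python3 -c "
from h import *
st(); f=grab('wrist','w3.png'); hsv=cv2.cvtColor(f['pixels'],cv2.COLOR_RGB2HSV); m=cv2.inRange(hsv,(24,150,100),(34,255,255))
w=cv2.inRange(hsv,(0,0,180),(179,45,255))
for mm in (m,w):
  for c in cv2.findContours(mm,cv2.RETR_EXTERNAL,cv2.CHAIN_APPROX_NONE)[0]:
    if cv2.contourArea(c)>300:
        p=plane(f,c.reshape(-1,2)+0.,24)[:,:2].astype(np.float32); t=cv2.minAreaRect(p); print(cv2.boundingRect(c),np.round(t[0],1),np.round(t[1],1),round(t[2],1))
"
```

```text
pos [ 637.1 -302.9  145.7] rot [179.9  -0.  175.1] box 270.8 335.5 F [-0.5  1.3  0.3] op 1.003 g 0.0 t 4.9333 q6 -1.93
(156, 167, 46, 42) [ 607.2 -398.1] [29.2 12.7] 42.5
(309, 87, 34, 75) [ 575.6 -297.6] [20.3 44.6] 87.7
(307, 50, 34, 18) [ 536.9 -295.9] [19.9  9.4] 85.0
(318, 168, 22, 44) [ 617.1 -299.6] [13.8 29. ] 85.6
```

View pics/w3.png

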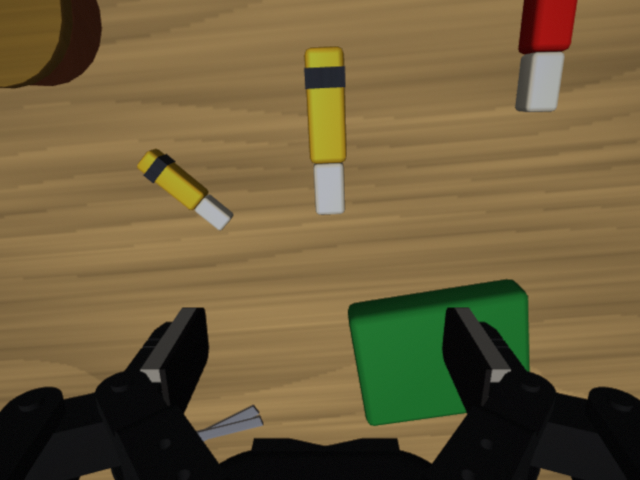

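The full-size tool lies at columns 306–345, rows 47–213, nearly along the view. The small decoy is at (185,190) and the red tool is at the top right.

```bash
python3 -c "
from h import *
go(574,-297.8,50,176,3,0)"
```

```text
{"dp":[0.53,-0.01,0.80],"turn":[0,0,-0.05],"fingers":0}
{"dp":[0.53,-0.00,0.80],"turn":[0,0,-0.05],"fingers":0}
{"dp":[0.53,-0.00,0.80],"turn":[0,0,-0.05],"fingers":0}
```

Emit:
play_rows(rows=[{"dp": [0.53,0,0.8],"turn": [0,0,-0.05],"fingers": 0},{"dp": [0.53,0,0.8],"turn": [0,0,-0.05],"fingers": 0},{"dp": [0.53,0,0.8],"turn": [0,0,-0.05],"fingers": 0},{"dp": [0,0,0],"turn": [0,0,0],"fingers": 0}])

```text
clock: 5.32
eef_pos: [566.3, -293.9, 44.2]
tcp_rot: [3.136, -0.012, 3.074]
contact_force: [-0.2, 0.6, -0.3]
opening: 0.996
grasp_force: 0.0
```

Emit:
play_rows(rows=[{"dp": [0,0,0.5],"turn": [0,0,0],"fingers": 0},{"dp": [0,0,0.4],"turn": [0,0,0],"fingers": 0},{"dp": [0,0,0.2],"turn": [0,0,0],"fingers": 0},{"dp": [0,0,0],"turn": [0,0,0],"fingers": 0},{"dp": [0,0,0],"turn": [0,0,0],"fingers": 0}])

```text
clock: 5.73
eef_pos: [574.4, -297.7, 6.7]
tcp_rot: [3.141, -0.0, 3.073]
contact_force: [-0.2, -0.0, 0.2]
opening: 1.002
grasp_force: 0.0
```

Emit:
play_rows(rows=[{"dp": [0,0,0.05],"turn": [0,0,0],"fingers": 0.5},{"dp": [0,0,0],"turn": [0,0,0],"fingers": 1},{"dp": [0,0,0],"turn": [0,0,0],"fingers": 1},{"dp": [0,0,0],"turn": [0,0,0],"fingers": 1},{"dp": [0,0,0],"turn": [0,0,0],"fingers": 1}], force=40)

```text
clock: 6.15
eef_pos: [574.4, -298.6, 5.0]
tcp_rot: [-3.141, 0.001, 3.073]
contact_force: [0.5, 0.7, 0.8]
opening: 0.299
grasp_force: 0.0
```

Emit:
play_rows(rows=[{"dp": [0,0,0],"turn": [0,0,0],"fingers": 1},{"dp": [0,0,0],"turn": [0,0,0],"fingers": 1},{"dp": [0,0,0],"turn": [0,0,0],"fingers": 1},{"dp": [0,0,0],"turn": [0,0,0],"fingers": 1}])

```text
clock: 6.48
eef_pos: [574.5, -298.7, 5.0]
tcp_rot: [-3.141, 0.001, 3.073]
contact_force: [-0.4, -0.3, 5.3]
opening: 0.274
grasp_force: 40.7
```

Emit:
play_rows(rows=[{"dp": [0,0,-0.3],"turn": [0,0,0],"fingers": 1},{"dp": [0,0,-0.8],"turn": [0,0,0],"fingers": 1},{"dp": [0,0,-1],"turn": [0,0,0],"fingers": 1},{"dp": [0,0,-1],"turn": [0,0,0],"fingers": 1},{"dp": [0,0,-1],"turn": [0,0,0],"fingers": 1}])

```text
clock: 6.9
eef_pos: [573.5, -298.1, 170.5]
tcp_rot: [3.141, -0.001, 3.073]
contact_force: [1.1, -1.3, -1.0]
opening: 0.27
grasp_force: 40.0
```

Emit:
play_rows(rows=[{"dp": [0,0,-0.8],"turn": [0,0,0],"fingers": 1},{"dp": [0,0,0],"turn": [0,0,0],"fingers": 1}])

```text
clock: 7.07
eef_pos: [577.4, -300.1, 208.9]
tcp_rot: [-3.137, 0.01, 3.073]
contact_force: [0.6, -0.2, 1.4]
opening: 0.272
grasp_force: 40.0
```

```bash
python3 -c "
from h import *
st(); p=C+0*X-0*Y; go(p[0],p[1],205,137.5,14,1)"
```

```text
pos [ 577.4 -300.1  208.9] rot [-179.7    0.6  176.1] box 309.2 289.5 F [ 0.6 -0.2  1.4] op 0.272 g 39.97287690639496 t 7.0667 q6 -1.98
{"dp":[0.06,0.75,0.01],"turn":[0,0,0.46],"fingers":1}
{"dp":[0.10,0.75,0.01],"turn":[0,0,0.46],"fingers":1}
{"dp":[0.13,0.74,0.01],"turn":[0,0,0.46],"fingers":1}
{"dp":[0.17,0.74,0.01],"turn":[0,0,0.46],"fingers":1}
{"dp":[0.20,0.73,0.01],"turn":[0,0,0.46],"fingers":1}
{"dp":[0.24,0.72,0.01],"turn":[0,0,0.46],"fingers":1}
{"dp":[0.27,0.71,0.01],"turn":[0,0,0.46],"fingers":1}
{"dp":[0.31,0.69,0.01],"turn":[0,0,0.46],"fingers":1}
{"dp":[0.34,0.68,0.01],"turn":[0,0,0.46],"fingers":1}
{"dp":[0.37,0.66,0.01],"turn":[0,0,0.46],"fingers":1}
{"dp":[0.40,0.64,0.01],"turn":[0,0,0.46],"fingers":1}
{"dp":[0.43,0.62,0.01],"turn":[0,0,0.46],"fingers":1}
{"dp":[0.46,0.60,0.01],"turn":[0,0,0.46],"fingers":1}
{"dp":[0.49,0.58,0.01],"turn":[0,0,0.46],"fingers":1}
```

Emit:
play_rows(rows=[{"dp": [0.06,0.75,0.01],"turn": [0,0,0.46],"fingers": 1},{"dp": [0.1,0.75,0.01],"turn": [0,0,0.46],"fingers": 1},{"dp": [0.13,0.74,0.01],"turn": [0,0,0.46],"fingers": 1},{"dp": [0.17,0.74,0.01],"turn": [0,0,0.46],"fingers": 1},{"dp": [0.2,0.73,0.01],"turn": [0,0,0.46],"fingers": 1}])

```text
clock: 7.48
eef_pos: [571.8, -146.0, 198.4]
tcp_rot: [-3.142, -0.001, 2.829]
contact_force: [0.7, -0.1, -0.9]
opening: 0.267
grasp_force: 40.0
```

Emit:
play_rows(rows=[{"dp": [0.24,0.72,0.01],"turn": [0,0,0.46],"fingers": 1},{"dp": [0.27,0.71,0.01],"turn": [0,0,0.46],"fingers": 1},{"dp": [0.31,0.69,0.01],"turn": [0,0,0.46],"fingers": 1},{"dp": [0.34,0.68,0.01],"turn": [0,0,0.46],"fingers": 1},{"dp": [0.37,0.66,0.01],"turn": [0,0,0.46],"fingers": 1}])

```text
clock: 7.9
eef_pos: [570.3, 5.7, 196.5]
tcp_rot: [-3.141, -0.0, 2.589]
contact_force: [0.8, -0.4, -0.6]
opening: 0.275
grasp_force: 40.0
```

Emit:
play_rows(rows=[{"dp": [0.4,0.64,0.01],"turn": [0,0,0.46],"fingers": 1},{"dp": [0.43,0.62,0.01],"turn": [0,0,0.46],"fingers": 1},{"dp": [0.46,0.6,0.01],"turn": [0,0,0.46],"fingers": 1},{"dp": [0.49,0.58,0.01],"turn": [0,0,0.46],"fingers": 1}])

```text
clock: 8.23
eef_pos: [569.4, 126.6, 194.8]
tcp_rot: [-3.141, -0.0, 2.396]
contact_force: [0.8, 0.4, -0.2]
opening: 0.267
grasp_force: 40.0
```

Emit:
play_rows(rows=[{"dp": [0,0,0],"turn": [0,0,0],"fingers": 1},{"dp": [0,0,0],"turn": [0,0,0],"fingers": 1},{"dp": [0,0,0],"turn": [0,0,0],"fingers": 1},{"dp": [0,0,0],"turn": [0,0,0],"fingers": 1},{"dp": [0,0,0],"turn": [0,0,0],"fingers": 1}])

```text
clock: 8.65
eef_pos: [570.0, 124.1, 194.9]
tcp_rot: [-3.141, -0.0, 2.397]
contact_force: [0.6, 0.0, -1.3]
opening: 0.272
grasp_force: 40.0
```

```bash
python3 -c "
from h import *
import pickle
st(); f=grab('wrist','w4.png'); pickle.dump(f,open('w4.pkl','wb'))"
```

```text
pos [570.  124.1 194.9] rot [-180.    -0.   137.4] box 1.4 -2.5 F [ 0.6  0.  -1.3] op 0.272 g 39.95281755924225 t 8.65 q6 -0.61
```

View pics/w4.png

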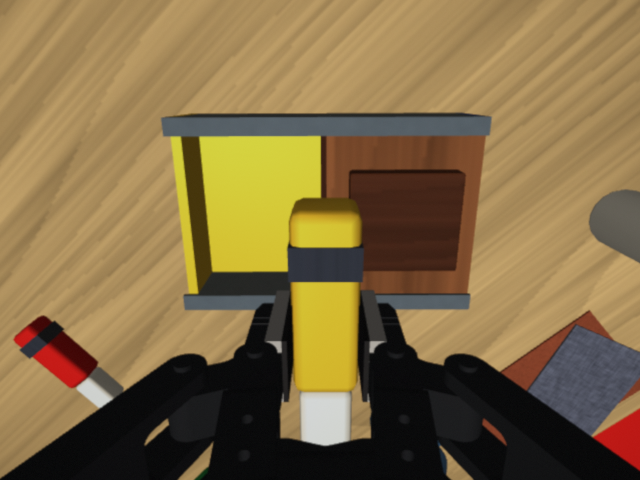

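The held tool hangs at columns 290–360. The compartment is open: the rail corners are at about (163,118), (490,117), (185,309) and (469,309), and the end wall's inner top edge is at column 184.

```bash
python3 -c "
from h import *
import pickle
f=pickle.load(open('w4.pkl','rb'))
q(f,'rail+x far',(163,118),63);q(f,'rail-x far',(490,117),63);q(f,'near outer +x',(185,309),63);q(f,'near outer -x',(469,309),63)
q(f,'far inner',(250,136),63);q(f,'near inner',(250,295),63)
q(f,'cover edge top',(327,140),56.5);q(f,'wall top inner',(184,137),50);q(f,'wall outer',(172,137),50);q(f,'floor corner',(211,272),8);q(f,'floor top-left',(198,137),8)
q(f,'tool end L',(291,202),205);q(f,'tool end R',(359,202),205);q(f,'boundary',(326,392),212)
"
```

```text
rail+x far [450.6  90.7] box 106.7 -68.0
rail-x far [594.  247.2] box -105.6 -68.0
near outer +x [552.7  -4.3] box 107.7 71.4
near outer -x [698.2 153.5] box -106.9 72.1
far inner [496.8 124. ] box 50.9 -56.4
near inner [577.8  40.3] box 57.9 59.8
cover edge top [533.6 159.1] box 0.2 -53.0
wall top inner [465.8  87.5] box 98.8 -54.6
wall outer [460.2  81.4] box 107.1 -54.7
floor corner [552.1   3.9] box 102.1 65.5
floor top-left [466.6  82.5] box 101.9 -50.7
tool end L [528.9 146.1] box 13.0 -47.7
tool end R [544.3 162.9] box -9.9 -47.6
boundary [589.3 106.4] box 1.4 23.6
```

Emit:
play_rows(rows=[{"dp": [0.06,-0.6,0],"turn": [0,0,0],"fingers": 1},{"dp": [0,-0.66,0.6],"turn": [0,0,0],"fingers": 1},{"dp": [0,0,0.9],"turn": [0,0,0],"fingers": 1},{"dp": [0,0,0.8],"turn": [0,0,0],"fingers": 1},{"dp": [0,0,0],"turn": [0,0,0],"fingers": 1}])

```text
clock: 9.12
eef_pos: [530.3, 88.1, 98.1]
tcp_rot: [-3.135, -0.005, 2.397]
contact_force: [-2.4, -0.4, -1.3]
opening: 0.273
grasp_force: 40.0
```

Emit:
play_rows(rows=[{"dp": [0,0,0],"turn": [0,0,0],"fingers": 1},{"dp": [0,0,0],"turn": [0,0,0],"fingers": 1}])

```text
clock: 9.28
eef_pos: [535.3, 89.7, 104.3]
tcp_rot: [3.141, 0.001, 2.398]
contact_force: [0.7, -0.4, -1.1]
opening: 0.271
grasp_force: 40.0
```

```bash
python3 -c "
from h import *
st()"
```

```text
pos [535.3  89.7 104.3] rot [179.9   0.  137.4] box 50.2 -4.8 F [ 0.7 -0.4 -1.1] op 0.271 g 39.965566992759705 t 9.2833 q6 -0.66
```

Alignment is good, so I'll lower in steps.

Emit:
play_rows(rows=[{"dp": [0,-0.04,0.4],"turn": [0,0,0],"fingers": 1},{"dp": [0,0,0.4],"turn": [0,0,0],"fingers": 1},{"dp": [0,0,0.4],"turn": [0,0,0],"fingers": 1},{"dp": [0,0,0.4],"turn": [0,0,0],"fingers": 1},{"dp": [0,0,0.2],"turn": [0,0,0],"fingers": 1}])

```text
clock: 9.7
eef_pos: [534.3, 88.8, 31.5]
tcp_rot: [3.14, 0.001, 2.399]
contact_force: [0.0, -0.3, -0.7]
opening: 0.27
grasp_force: 40.0
```

Emit:
play_rows(rows=[{"dp": [0,0,0.1],"turn": [0,0,0],"fingers": 1},{"dp": [0,0,0.1],"turn": [0,0,0],"fingers": 1},{"dp": [0,0,0],"turn": [0,0,0],"fingers": 1},{"dp": [0,0,0],"turn": [0,0,0],"fingers": 1}])

```text
clock: 10.03
eef_pos: [533.8, 88.7, 23.7]
tcp_rot: [3.141, 0.001, 2.398]
contact_force: [-0.3, -0.1, 0.4]
opening: 0.271
grasp_force: 40.0
```

Emit:
play_rows(rows=[{"dp": [0,0,0.1],"turn": [0,0,0],"fingers": 1},{"dp": [0,0,0.08],"turn": [0,0,0],"fingers": 1},{"dp": [0,0,0.02],"turn": [0,0,0],"fingers": 1},{"dp": [0,0,0],"turn": [0,0,0],"fingers": 1}])

```text
clock: 10.37
eef_pos: [532.9, 88.6, 14.7]
tcp_rot: [-3.141, -0.0, 2.398]
contact_force: [-0.8, 0.2, -0.3]
opening: 0.269
grasp_force: 40.0
```

Emit:
play_rows(rows=[{"dp": [0,0,0.05],"turn": [0,0,0],"fingers": 1},{"dp": [0,0,0],"turn": [0,0,0],"fingers": 1}])

```text
clock: 10.53
eef_pos: [533.3, 88.6, 13.0]
tcp_rot: [3.141, 0.0, 2.398]
contact_force: [-0.4, 0.4, 1.6]
opening: 0.273
grasp_force: 40.2
```

Emit:
play_rows(rows=[{"dp": [0,0,0.03],"turn": [0,0,0],"fingers": 1},{"dp": [0,0,0],"turn": [0,0,0],"fingers": 1},{"dp": [0,0,0],"turn": [0,0,0],"fingers": 1}])

```text
clock: 10.78
eef_pos: [533.3, 88.6, 13.0]
tcp_rot: [3.141, 0.0, 2.398]
contact_force: [-4.1, -0.5, 18.2]
opening: 0.274
grasp_force: 42.4
```

Emit:
play_rows(rows=[{"dp": [0,0,0],"turn": [0,0,0],"fingers": 0.65},{"dp": [0,0,0],"turn": [0,0,0],"fingers": 0.55},{"dp": [0,0,0],"turn": [0,0,0],"fingers": 0.55},{"dp": [0,0,0],"turn": [0,0,0],"fingers": 0.55}])

```text
clock: 11.12
eef_pos: [533.1, 88.6, 11.5]
tcp_rot: [-3.141, -0.0, 2.398]
contact_force: [-0.4, 0.8, 0.3]
opening: 0.452
grasp_force: 0.0
```

Emit:
play_rows(rows=[{"dp": [0,0,-0.25],"turn": [0,0,0],"fingers": 0.55},{"dp": [0,0,-0.5],"turn": [0,0,0],"fingers": 0.55},{"dp": [0,0,-0.8],"turn": [0,0,0],"fingers": 0.55},{"dp": [0,0,-1],"turn": [0,0,0],"fingers": 0.55},{"dp": [0,0,-0.5],"turn": [0,0,0],"fingers": 1}])

```text
clock: 11.53
eef_pos: [534.5, 88.8, 137.9]
tcp_rot: [3.139, 0.002, 2.398]
contact_force: [1.2, 0.2, 0.8]
opening: 0.326
grasp_force: 0.0
```

```bash
python3 -c "
from h import *
st(); p=C-122*X; go(p[0],p[1],135,137.5,5,1)"
```

```text
pos [534.5  88.8 137.9] rot [1.798e+02 1.000e-01 1.374e+02] box 51.4 -4.9 F [1.2 0.2 0.8] op 0.326 g 0.0 t 11.5333 q6 -0.67
{"dp":[-0.02,0.87,0.01],"turn":[0,0,-0.00],"fingers":1}
{"dp":[-0.02,0.87,0.01],"turn":[0,0,-0.00],"fingers":1}
{"dp":[-0.02,0.87,0.01],"turn":[0,0,-0.00],"fingers":1}
{"dp":[-0.02,0.87,0.01],"turn":[0,0,-0.00],"fingers":1}
{"dp":[-0.02,0.87,0.01],"turn":[0,0,-0.00],"fingers":1}
```

Emit:
play_rows(rows=[{"dp": [-0.02,0.87,0],"turn": [0,0,0],"fingers": 1},{"dp": [-0.02,0.87,0],"turn": [0,0,0],"fingers": 1},{"dp": [-0.02,0.87,0],"turn": [0,0,0],"fingers": 1},{"dp": [-0.02,0.87,0],"turn": [0,0,0],"fingers": 1},{"dp": [-0.02,0.87,0],"turn": [0,0,0],"fingers": 1}])

```text
clock: 11.95
eef_pos: [654.7, 215.3, 134.6]
tcp_rot: [3.141, 0.0, 2.398]
contact_force: [0.3, -1.0, 0.5]
opening: 0.005
grasp_force: 0.0
```

Emit:
play_rows(rows=[{"dp": [0,0,0],"turn": [0,0,0],"fingers": 1},{"dp": [0,0,0],"turn": [0,0,0],"fingers": 1},{"dp": [0,0,0],"turn": [0,0,0],"fingers": 1}])

```text
clock: 12.2
eef_pos: [653.0, 213.6, 133.6]
tcp_rot: [-3.14, -0.0, 2.399]
contact_force: [-0.1, -0.6, -1.0]
opening: 0.002
grasp_force: 0.0
```

```bash
python3 -c "
from h import *
st(); f=grab('wrist','w5.png')"
```

```text
pos [653.  213.6 133.6] rot [-179.9   -0.   137.4] box -120.7 -1.9 F [-0.1 -0.6 -1. ] op 0.002 g 0.0 t 12.2 q6 -0.51
```

View pics/w5.png

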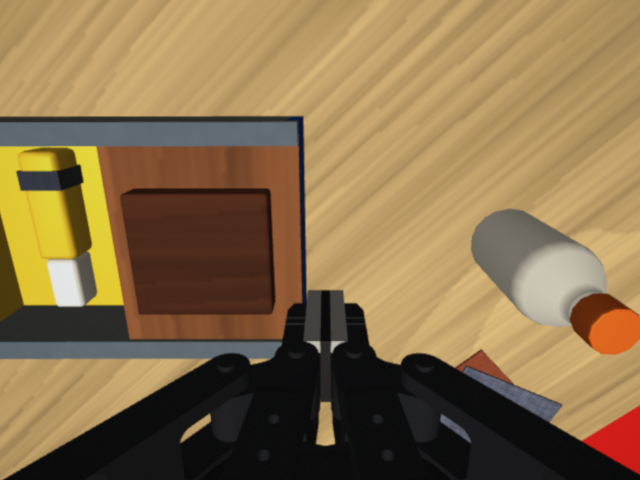

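The yellow tool lies flat on the floor (columns 18–95, rows 150–305) inside the compartment, and the bottle at (540,270) is well clear. Next I push the cover home.

Emit:
play_rows(rows=[{"dp": [-0.08,0,0.7],"turn": [0,0,0],"fingers": 1},{"dp": [0,0,0.7],"turn": [0,0,0],"fingers": 1},{"dp": [0,0,0.36],"turn": [0,0,0],"fingers": 1},{"dp": [0,0,0],"turn": [0,0,0],"fingers": 1},{"dp": [0,0,0],"turn": [0,0,0],"fingers": 1}])

```text
clock: 12.67
eef_pos: [655.4, 211.1, 63.1]
tcp_rot: [-3.14, -0.001, 2.398]
contact_force: [-0.6, 0.3, 1.1]
opening: -0.001
grasp_force: 0.0
```

Emit:
play_rows(rows=[{"dp": [0,-0.2,0],"turn": [0,0,0],"fingers": 1},{"dp": [0,-0.2,0],"turn": [0,0,0],"fingers": 1},{"dp": [0,-0.2,0],"turn": [0,0,0],"fingers": 1},{"dp": [0,-0.2,0],"turn": [0,0,0],"fingers": 1},{"dp": [0,-0.2,0],"turn": [0,0,0],"fingers": 1}])

```text
clock: 13.08
eef_pos: [629.5, 182.1, 64.6]
tcp_rot: [3.139, 0.001, 2.398]
contact_force: [2.3, 1.5, 3.3]
opening: 0.003
grasp_force: 2.1
```

Emit:
play_rows(rows=[{"dp": [0,-0.2,0],"turn": [0,0,0],"fingers": 1},{"dp": [0,-0.2,0],"turn": [0,0,0],"fingers": 1},{"dp": [0,-0.2,0],"turn": [0,0,0],"fingers": 1},{"dp": [0,-0.2,0],"turn": [0,0,0],"fingers": 1},{"dp": [0,-0.2,0],"turn": [0,0,0],"fingers": 1}])

```text
clock: 13.5
eef_pos: [601.7, 152.3, 63.5]
tcp_rot: [3.141, 0.0, 2.398]
contact_force: [3.2, 1.8, 4.2]
opening: -0.0
grasp_force: 2.2
```

```bash
python3 -c "
from h import *
st()"
```

```text
pos [601.7 152.3  63.5] rot [180.    0.  137.4] box -40.9 1.8 F [3.2 1.8 4.2] op -0.0 g 2.188194366171956 t 13.5 q6 -0.58
```

Remaining distance is about 43 mm.

Emit:
play_rows(rows=[{"dp": [0,-0.2,0],"turn": [0,0,0],"fingers": 1},{"dp": [0,-0.2,0],"turn": [0,0,0],"fingers": 1},{"dp": [0,-0.2,0],"turn": [0,0,0],"fingers": 1},{"dp": [0,-0.15,0],"turn": [0,0,0],"fingers": 1},{"dp": [0,-0.1,0],"turn": [0,0,0],"fingers": 1}])

```text
clock: 13.92
eef_pos: [578.3, 127.2, 63.1]
tcp_rot: [-3.141, -0.0, 2.398]
contact_force: [2.7, 1.1, 3.7]
opening: 0.004
grasp_force: 1.8
```

Emit:
play_rows(rows=[{"dp": [0,-0.06,0],"turn": [0,0,0],"fingers": 1},{"dp": [0,-0.06,0],"turn": [0,0,0],"fingers": 1},{"dp": [0,0,0],"turn": [0,0,0],"fingers": 1}])

```text
clock: 14.17
eef_pos: [575.3, 124.1, 63.1]
tcp_rot: [-3.141, -0.0, 2.398]
contact_force: [1.9, 0.7, 1.3]
opening: -0.004
grasp_force: 0.8
```

```bash
python3 -c "
from h import *
st()"
```

```text
pos [575.3 124.1  63.1] rot [-180.    -0.   137.4] box -2.2 1.4 F [1.9 0.7 1.3] op -0.004 g 0.7844328135251999 t 14.1667 q6 -0.62
```

Emit:
play_rows(rows=[{"dp": [0,-0.06,0],"turn": [0,0,0],"fingers": 1},{"dp": [0,-0.06,0],"turn": [0,0,0],"fingers": 1},{"dp": [0,0,0],"turn": [0,0,0],"fingers": 1}])

```text
clock: 14.42
eef_pos: [572.1, 120.6, 63.1]
tcp_rot: [-3.141, -0.0, 2.399]
contact_force: [1.8, 0.2, 0.9]
opening: -0.001
grasp_force: 0.9
```

Emit:
play_rows(rows=[{"dp": [0,-0.05,0],"turn": [0,0,0],"fingers": 1},{"dp": [0,0,0],"turn": [0,0,0],"fingers": 1}])

```text
clock: 14.58
eef_pos: [571.3, 119.6, 63.2]
tcp_rot: [3.141, -0.0, 2.398]
contact_force: [2.6, 2.7, 0.0]
opening: -0.001
grasp_force: 1.7
```

Emit:
play_rows(rows=[{"dp": [0,-0.05,0],"turn": [0,0,0],"fingers": 1},{"dp": [0,0,0],"turn": [0,0,0],"fingers": 1}])

```text
clock: 14.75
eef_pos: [571.1, 119.1, 63.6]
tcp_rot: [3.138, 0.001, 2.398]
contact_force: [5.7, 8.1, -1.6]
opening: 0.003
grasp_force: 4.2
```

Emit:
play_rows(rows=[{"dp": [0,-0.05,0],"turn": [0,0,0],"fingers": 1},{"dp": [0,0,0],"turn": [0,0,0],"fingers": 1}])

```text
clock: 14.92
eef_pos: [571.1, 118.6, 63.9]
tcp_rot: [3.135, 0.002, 2.397]
contact_force: [9.4, 12.3, -3.8]
opening: -0.003
grasp_force: 6.5
```

At the end stop: force rises without further motion. I'll back off, lift and check.

Emit:
play_rows(rows=[{"dp": [0,0.3,0],"turn": [0,0,0],"fingers": 1},{"dp": [0,0.2,-0.5],"turn": [0,0,0],"fingers": 1},{"dp": [0,0,-1],"turn": [0,0,0],"fingers": 1},{"dp": [0,0,-1],"turn": [0,0,0],"fingers": 1},{"dp": [0,0,-0.5],"turn": [0,0,0],"fingers": 1}])

```text
clock: 15.33
eef_pos: [582.8, 131.4, 186.9]
tcp_rot: [3.14, 0.001, 2.399]
contact_force: [1.1, 1.2, 0.1]
opening: 0.001
grasp_force: 0.0
```

Emit:
play_rows(rows=[{"dp": [0,0,0],"turn": [0,0,0],"fingers": 1},{"dp": [0,0,0],"turn": [0,0,0],"fingers": 1},{"dp": [0,0,0],"turn": [0,0,0],"fingers": 1},{"dp": [0,0,0],"turn": [0,0,0],"fingers": 1}])

```text
clock: 15.67
eef_pos: [580.6, 130.8, 181.4]
tcp_rot: [-3.138, -0.002, 2.398]
contact_force: [0.3, 0.0, -1.3]
opening: -0.001
grasp_force: 0.0
```

```bash
python3 -c "
from h import *
st(); f=grab('wrist','w6.png')"
```

```text
pos [580.6 130.8 181.4] rot [-1.798e+02 -1.000e-01  1.374e+02] box -10.7 0.8 F [ 0.3  0.  -1.3] op -0.001 g 0.0 t 15.6667 q6 -0.61
```

View pics/w6.png

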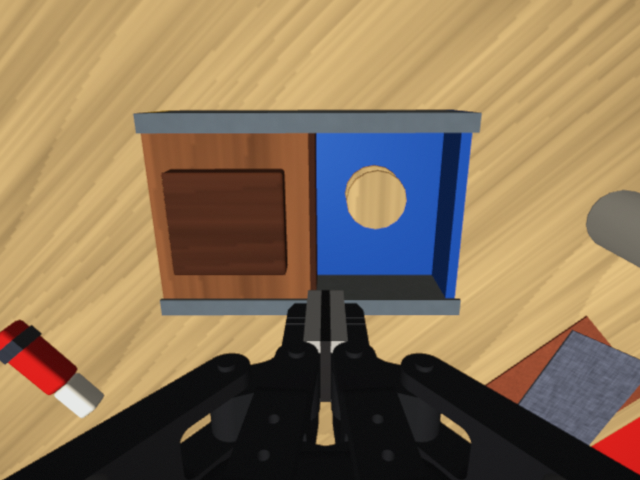

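The cover sits flush with the yellow end (edge at column 143, with no yellow showing), and the spool stands undisturbed at (375,197).

```bash
python3 -c "
from h import *
print(r.sign_off())"
```

```text
the job is handed in; nothing more can be done
None
```

The yellow tool lies flat on the yellow compartment's floor with the cover pushed fully home over it, and the job was handed in after about 16 s of the 64 s allowed.

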